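# Hold a contact probe pressed on a marked coupon

## Robot

A 6-joint arm with a two-finger parallel gripper is mounted at the origin on a cart in front of the work surface, level with it; the furniture and walls round the work are solid. World frame = base frame: x ahead of the robot, y to its left, z up, the work surface at z = 0. Lengths are in m, angles in rad, forces in N, time in s.
With the tool pointing down it reaches from about 0.325 to 0.875 m from the base axis. Payload 4.4 kg.
Tool frame: the origin (TCP) lies midway between the tips of the shut fingers; the grasp point (between the pads) lies 19 mm behind it; z points along the fingers, y is the line along which they close (so a half turn about z gives the same grasp; the last joint's range is limited). The gripper opens to 85 mm and grips with 20 to 120 N. Pads are 22 mm wide; open, the fingers measure 114 mm over their backs; the gripper's body (76 mm by 85 mm) begins 54 mm behind the grasp point. The pads swing forward as they close: fully open they stand 13 mm farther back than shut.
Start: joints at [1.085, 0.207, 1.542, -0, 1.393, -0.15], TCP at [0.189, 0.543, 0.231] pointing down, gripper open.
Joint ranges: [-2.73, 2.73], [-0.86, 2.22], [0.23, 2.46], [-1.11, 4.25], [0.08, 2.63], [-2.82, 2.82]. Speed limits (rad/s): [2.79, 2.79, 3.14, 3.14, 3.14, 3.14].

## Interface

Orientations are given as a unit quaternion [w, x, y, z].
In Python, from cell import readout, optics, manip gives the robot as it stands.
- The arm moves only by the shell command python3 -m crank 'ROWS' [OPENING] [FORCE]. ROWS is JSON, a list of rows, each an object of numbers: "dx", "dy", "dz": the shift along the tool's x, y, z in units of 60 mm (1.0 is 60 mm); "turn": the turn about the tool's z in rad. In form: [{"dx": .., "dy": .., "dz": .., "turn": ..}, ...]. A call has exactly 10 rows; each row shifts and turns the commanded pose from where the row before left it, along the tool's axes as they then stand; what a row does not reach is not made up. A row lasts 1/8 s, in which the tool goes at most 62.5 mm and 10.7 degrees, less where a joint would pass 70% of its speed; a pose out of reach is approached as far as the arm can. A call is refused whole if a number of a shift passes 1 or a number of a turn 0.188, either way. A call with a gripper value outside its range is refused whole. OPENING is the opening, from -1 (shut) to 1 (fully open), set as the call begins (- or left out, the last holds). The fingers move at their own pace and stop on an object; FORCE is the grip in N (left out, the last holds). Time passes only in rows, so rows that do not move let the fingers close, or fill a call up. It gives the time, the measured TCP pose, the force, the opening and the grip force at its end, in the units of the state.
- readout.observe(): the state, without advancing time (a new reading comes with each control period).
- optics.grab_frame(name): name is "scene" or "top" or "wrist"; returns a dict with "pixels" (400x640x3 uint8, blue, green, red), "fx", "fy", "cx", "cy" (pixels), "k1" (the pictures are not rectified: a ray, as slopes to the right and down, at radius r is drawn at 1 + k1 r^2 times it, then the intrinsics apply), "eye" and "attitude" of the camera in the world. Camera axes: x right, y down, z forward; pixel columns grow to the right and rows downward; lengths in m; the calibration is good to about 2 mm. A picture is of the moment at which its call begins. There is no depth.
- manip.hand_in(): hands the job in; it is judged then, once.
The state is a dict: "time": time; "qpos": joint angles; "joint_vel": joint speeds; "tau": joint torques, N m; "eef_pos": TCP position; "tcp_rot": TCP orientation; "contact_force": force on the tool from outside, world axes, zero at the start; "moment": the same for the moment, N m; "opening": finger opening in m; "gripper_force": force on a finger pad.
Only numpy, scipy, OpenCV 4.12 (cv2) and the standard library are available. Lean on these libraries where they do the work, as an engineer would, in place of code of your own. Each camera call takes 0.05 s, during which the arm holds its last target. There are 200 camera calls.

## Task

Take the specimen carrier by its orange grip and slide it along the worktop, without lifting it, until the red patch on its copper coupon lies directly under the pin of the blue probe stand. Then press the stand's black knob straight down by 18 mm, so that the pin lands on the red patch and the sleeve's rim stands halfway up the green band of the stem (never down into the red band), and hold it there for a few seconds: the program finishes with the robot still holding the knob down. Leave the multimeter, the red-capped jar and the beige crucible alone.

Things in the scene. Friction and masses are not known exactly. Their poses are not given: they have to be found in the camera images.
- carrier: Loose grey sled, 250 to 490 g, plate x -30..140, y -30..30 mm, 7 mm thick. Origin on its underside below the grip; +x from grip to coupon, z up. Orange upright grip 40 mm along x, 14 mm along y, top at z 42 mm. Copper coupon x 75..137 mm, 50 mm wide, top at z 10 mm, with a red patch 12 mm across in a white ring, on crossed thin white lines that run to the coupon's edges.
- grip (a point): Middle of the orange grip, 30 mm above the carrier's underside: pinch here across the carrier's y (14 mm), fingers pointing down.
- patch (a point): Centre of the red patch, on the coupon's top face: 110 mm from the grip along the carrier's +x, 10 mm above the carrier's underside.
- probe_stand: Blue C-shaped stand, fixed. Origin on the worktop under the pin. Open to its -x: the carrier goes in there, its +x along the stand's +x. Foot 12 mm high: two toes along x, 118 mm clear between, from 5 mm before the pin; cross plate from 45 mm, column from 63 mm behind the pin. Arm from z 60 to 85 mm, 44 mm wide, to 22 mm before the pin; steel sleeve 26 mm thick on it, rim at z 100 mm.
- plunger (a joint): Travel of the black knob and its stem, m: 0 up, grows as pressed down, stop at 0.026. Springs back when let go (250 N/m, 1.5 N preload; the pin's spring adds once it stands on the coupon). At the sleeve's rim the stem is bare metal for the first 15 mm of travel, then green to 21 mm, then red.
- knob_top (a point): Centre of the flat top of the black round knob (40 mm diameter, 14 mm high), straight above the pin, 140 mm above the worktop when up; moves with the knob. Press it from above.
- probe_pin: Brass pin, 5 mm thick, round end, straight below the knob. Origin at its lower end, 22 mm above the worktop when the knob is up (12 mm above the coupon). Moves down with the knob and gives way on its own spring (500 N/m, 1 N preload) once on the coupon; with the knob 18 mm down the knob needs about 10 N.
- multimeter: Yellow and black multimeter, 142 x 70 x 43 mm, bystander.
- sample_jar_d: Small dark jar with a red cap, 44 mm diameter, 69 mm high, bystander.
- crucible_b: Beige crucible, 51 mm diameter, 46 mm high, bystander.
Things that resemble listed ones, but are neither listed nor needed, are in the scene too. Of the things that look like the probe_stand, the largest one is meant.

How it is judged:
On the way, in this order (a step that is already met when the one before it is completed fails the run):
1. the red patch lies under the pin, the carrier flat and at rest, the knob still up (horizontal distance between probe_pin and patch below 0.006 m and value of joint plunger below 0.004 m and linear speed of carrier below 0.01 m/s and height (world z) of carrier below 0.003 m), for 0.2 s.
2. the knob is pressed into the green band with the pin on the red patch, for one second (value of joint plunger between 0.015 and 0.021 m and horizontal distance between probe_pin and patch below 0.006 m and contact force between probe_pin and carrier above 1 N), for 1 s.
At the end, for the whole second after the job is handed in: The robot is still pressing the knob: travel between 15 and 21 mm (green band at the sleeve's rim), the pin standing on the red patch (within 6 mm of its centre, more than 1 N), the carrier flat on the worktop (all of step 2 and angle between carrier's own z axis and vertical below 0.05 rad and height (world z) of carrier below 0.003 m and contact force between any of the fingers, the arm and probe_stand above 2 N); the arm keeps its last pose, push and grip.
It fails at once if the knob is pressed into the red band (beyond 23 mm) (value of joint plunger above 0.023 m).
It fails at once if the pin stands on the carrier off the red patch (contact force between probe_pin and carrier above 0.5 N and horizontal distance between probe_pin and patch above 0.0075 m).
It fails at once if the carrier is lifted off the worktop (height (world z) of carrier above 0.012 m).
It fails at once if the multimeter, the red-capped jar or the beige crucible is disturbed (moved more than 20 mm) (distance of any of multimeter, sample_jar_d, crucible_b from where it was at the start of the episode above 0.02 m).
It also fails if it takes over 58 s, if anything falls off the work surface, if the arm or the gripper's body presses on something with over 40 N, if the wrist force passes 120 N, or if a joint passes its speed limit or range.

## Working session

There is one attempt and no reset: what is moved stays moved. The work goes in short steps, Python scripts to look and compute and a shell command to move; the robot and the scene stay as the last step left them, time stands still between calls to the robot, and variables do not carry over. Pictures are saved under pics/ and viewed, at most 10 in all, crops included, and the job is handed in when it is done.

```bash
mkdir -p pics; ls
cat > h.py <<'E'
import numpy as np, cv2
from cell import readout, optics, manip
from scipy.spatial.transform import Rotation as R
def rot(a):
    a=np.array(a,float)
    return a if a.shape==(3,3) else R.from_quat(a[[1,2,3,0]]).as_matrix()
def ray(f,u,v):
    K=np.array([[f['fx'],0,f['cx']],[0,f['fy'],f['cy']],[0,0,1.]])
    x,y=(u-f['cx'])/f['fx'],(v-f['cy'])/f['fy']
    p=np.array([x,y])
    for _ in range(30): p=np.array([x,y])/(1+f['k1']*(p@p))
    return np.array(f['eye']),rot(f['attitude'])@np.array([p[0],p[1],1])
def onz(f,u,v,z):
    e,d=ray(f,u,v); return e+d*(z-e[2])/d[2]
def proj(f,P):
    c=rot(f['attitude']).T@(np.array(P)-np.array(f['eye'])); p=c[:2]/c[2]; p=p*(1+f['k1']*(p@p))
    return np.array([p[0]*f['fx']+f['cx'],p[1]*f['fy']+f['cy']])
E
python3 - <<'E'
from h import *
import pickle
F={n:optics.grab_frame(n) for n in("scene","top","wrist")}
pickle.dump(F,open('f0.pkl','wb'))
for n,f in F.items():
    cv2.imwrite(f'pics/{n}0.png',f['pixels']); print(n,{k:np.round(v,4).tolist() for k,v in f.items() if k!='pixels'})
print(readout.observe())
E
```

```text
pics
scene {'fx': 475.135, 'fy': 475.135, 'cx': 313.6028, 'cy': 200.9421, 'k1': 0.0065, 'eye': [0.0018, -0.6027, 1.0974], 'attitude': [-0.3068, 0.871, -0.3599, 0.1329]}
top {'fx': 402.358, 'fy': 402.358, 'cx': 316.0293, 'cy': 205.1832, 'k1': -0.0168, 'eye': [0.3786, -0.0185, 1.2145], 'attitude': [0.0666, -0.6997, 0.7082, -0.0668]}
wrist {'fx': 314.4877, 'fy': 314.4877, 'cx': 322.4122, 'cy': 198.4346, 'k1': -0.0218, 'eye': [0.1114, 0.5703, 0.3724], 'attitude': [0.1346, 0.8041, 0.5712, 0.0946]}
{'time': 0.15, 'qpos': array([ 1.08449094e+00,  2.07251154e-01,  1.54262352e+00, -1.11153221e-05,
        1.39349826e+00, -1.50492944e-01]), 'joint_vel': array([-0.0015008 , -0.00228424, -0.00357015,  0.00034041, -0.00014291,
       -0.0015517 ]), 'tau': array([ 6.69418023e-04, -3.83509827e+01, -2.92040813e+01, -2.83520985e-04,
        6.66121807e-03, -3.28908058e-06]), 'eef_pos': array([0.18921767, 0.54235677, 0.23037832]), 'tcp_rot': array([-2.73460311e-04,  1.67117347e-01,  9.85936610e-01, -8.47111127e-04]), 'contact_force': array([-0.3442825 , -0.28434979, -0.1646692 ]), 'moment': array([ 0.01645186, -0.04659823,  0.0082311 ]), 'gripper_force': 0.0, 'opening': 0.08576352554980278}
```

View pics/top0.png

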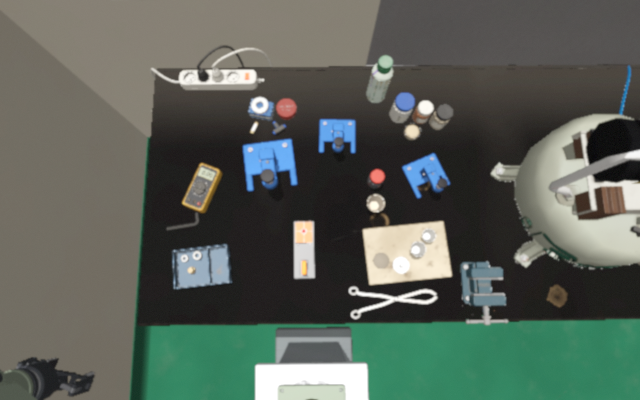

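View pics/scene0.png

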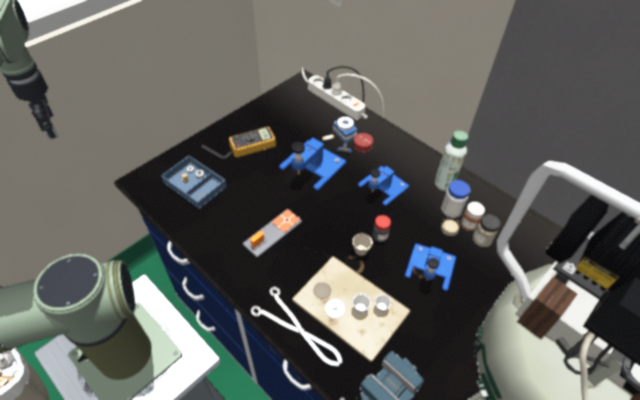

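The top view shows the carrier at about (304,250), with the grip at (304,268) and the coupon at (304,232). The largest blue stand is at (270,165), with its knob at (268,180) and opening towards the robot. The jar is at (376,178), the crucible near (375,203) and the multimeter at (202,188). The scene view agrees: stand (312,163), carrier (272,232).

Run:
```python
from h import *
import pickle
F=pickle.load(open('f0.pkl','rb'))
t=F['top']['pixels'];s=F['scene']['pixels']
a=cv2.resize(t[130:290,230:330],None,fx=3.7,fy=3.7,interpolation=cv2.INTER_CUBIC)
b=cv2.resize(s[125:265,235:355],None,fx=3.4,fy=3.4,interpolation=cv2.INTER_CUBIC)
c=np.zeros((600,800,3),np.uint8);c[:a.shape[0],:a.shape[1]]=a;c[:b.shape[0],380:380+b.shape[1]]=b[:,:420]
cv2.imwrite('pics/crop1.png',c)
def blobs(n,lo,hi,z,amin=15):
    f=F[n];h=cv2.cvtColor(f['pixels'],cv2.COLOR_BGR2HSV);m=cv2.inRange(h,lo,hi)
    k,l,st,ce=cv2.connectedComponentsWithStats(m)
    for i in range(1,k):
        if st[i,4]>=amin: print(n,ce[i].round(1),st[i].tolist(),onz(f,*ce[i],z).round(4), f['pixels'][l==i].mean(0).round())
for n in('top','scene'):
    print('blue');blobs(n,(100,150,80),(125,255,255),.0,60)
    print('orange/red');blobs(n,(0,90,120),(22,255,255),.01,8)
```

```text
blue
top [625.1  90.6] [619, 67, 12, 47, 132] [ 0.9818 -1.0409  0.    ] [166. 118.  46.]
top [350.1 140.8] [341, 127, 15, 27, 125] [ 0.8174 -0.1308  0.    ] [180. 119.  72.]
top [322.3 142.8] [318, 130, 15, 23, 85] [ 0.8117 -0.0424  0.    ] [185. 122.  73.]
top [281.6 168.7] [262, 139, 36, 50, 349] [0.7282 0.0862 0.    ] [169. 110.  66.]
top [248.3 169.6] [242, 143, 18, 49, 170] [0.7268 0.1903 0.    ] [172. 113.  68.]
top [422.1 172.4] [402, 153, 45, 46, 210] [ 0.711  -0.3528  0.    ] [176. 115.  69.]
top [426.7 178.3] [418, 166, 24, 26, 154] [ 0.6919 -0.3661  0.    ] [168. 110.  65.]
orange/red
top [246.9  76.1] [246, 74, 3, 5, 14] [1.0392 0.1996 0.01  ] [142. 188. 255.]
top [285.8 107.4] [276, 98, 21, 20, 308] [0.9286 0.0726 0.01  ] [ 99. 106. 184.]
top [419.3 114.8] [416, 109, 11, 10, 28] [ 0.8986 -0.3532  0.01  ] [ 76.  98. 135.]
top [202.5 188.3] [182, 163, 39, 49, 357] [0.6659 0.3286 0.01  ] [ 81. 141. 173.]
top [377.  175.9] [370, 169, 15, 15, 184] [ 0.6988 -0.2097  0.01  ] [100. 111. 217.]
top [605. 200.] [602, 188, 7, 24, 85] [ 0.6144 -0.9106  0.01  ] [ 79.  99. 130.]
top [6
[... 727 characters left out ...]
08.  61.]
scene [457.6 188.7] [450, 181, 18, 17, 182] [ 0.988 -0.257  0.   ] [206. 116.  82.]
scene [431.5 263.2] [405, 243, 52, 48, 1155] [ 0.7143 -0.3585  0.    ] [206. 123.  68.]
orange/red
scene [252.3 145. ] [229, 127, 46, 29, 379] [0.6594 0.3171 0.01  ] [ 58. 118. 153.]
scene [363.2 139.7] [354, 133, 19, 14, 217] [0.9361 0.0807 0.01  ] [ 90.  95. 181.]
scene [285.5 220.1] [272, 209, 28, 23, 296] [0.5285 0.0187 0.01  ] [128. 169. 239.]
scene [471.2 217.3] [466, 213, 13, 8, 21] [ 0.9151 -0.3497  0.01  ] [ 74.  93. 130.]
scene [382.5 221.4] [375, 215, 16, 14, 183] [ 0.722  -0.1794  0.01  ] [ 84.  91. 214.]
scene [256.7 238.4] [250, 230, 14, 18, 156] [0.4289 0.0283 0.01  ] [ 71. 134. 196.]
```

View pics/crop1.png

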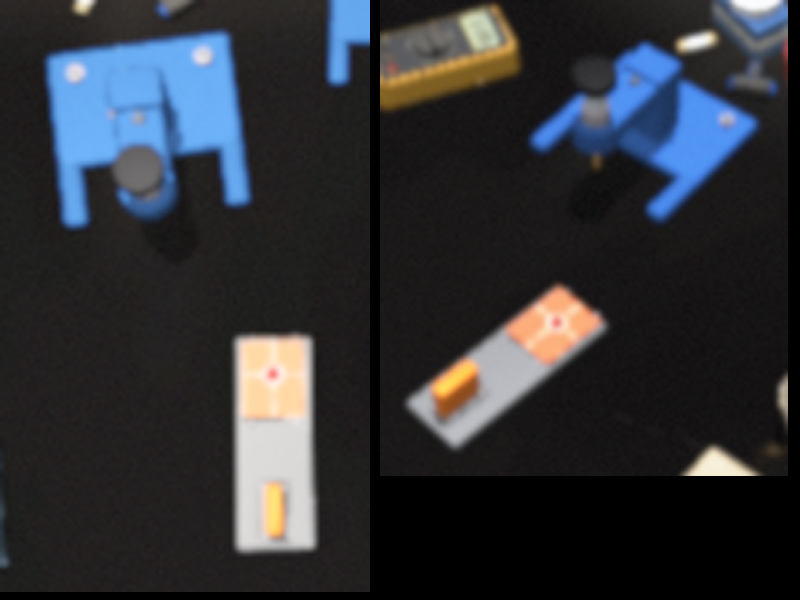

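The crop shows a pin at scene pixel ~(299,173) and the knob in top view at ~(267,176). The stand's foot corners are sharp enough to use. The carrier's patch is at ~(303.5,230.8) and its grip at ~(304,268) in the top view.

Run:
```python
from h import *
import pickle
F=pickle.load(open('f0.pkl','rb'))
f=F['top'];g=F['scene']
def comp(f,m,seed):
    k,l=cv2.connectedComponents(m.astype(np.uint8)); return l==l[seed[1],seed[0]]
def tri(u,v):
    (e1,d1),(e2,d2)=ray(f,*u),ray(g,*v)
    d1/=np.linalg.norm(d1);d2/=np.linalg.norm(d2)
    s=np.linalg.lstsq(np.c_[d1,-d2],e2-e1,rcond=None)[0];a,b=e1+s[0]*d1,e2+s[1]*d2
    return ((a+b)/2).round(4),round(np.linalg.norm(a-b),4)
# carrier outline, z=7mm
for n,fr,seed in(('top',f,(304,250)),('scene',g,(262,240))):
    gr=fr['pixels'].max(2)>110
    sd=np.argwhere(comp(fr,gr,(304,248) if n=='top' else (270,233)))[:,::-1].astype(np.float32)
    W=np.array([onz(fr,*p,.007)[:2] for p in sd],np.float32)
    r=cv2.minAreaRect(W);print(n,'carrier rect',np.round(r[0],4),np.round(r[1],4),r[2])
    # red patch centre
    p=fr['pixels'].astype(float);x0,y0=(303,231) if n=='top' else (287,220)
    w=np.clip(p[y0-4:y0+5,x0-4:x0+5,2]-p[y0-4:y0+5,x0-4:x0+5,1]-(45 if n=='top' else 75),0,None)
    print(p[y0-4:y0+5,x0-4:x0+5,2].astype(int)-p[y0-4:y0+5,x0-4:x0+5,1].astype(int))
# foot corners top
C=lambda x,y:(230+x/3.7-.5+.13,130+y/3.7-.5+.13)
for nm,c in dict(bl=(47,58),br=(230,33),lto=(64,227),lti=(88,223),rti=(225,206),rto=(250,203)).items(): print(nm,onz(f,*C(*c),.012).round(4))
S=lambda x,y:(235+(x-380)/3.4-.37,125+y/3.4-.37)
print('knob',onz(f,*C(138,170),.14).round(4),onz(g,*S(594,73),.14).round(4),tri(C(138,170),S(594,73)))
print('pin',onz(g,*S(597,166),.022).round(4))
print('scene toes',onz(g,*S(530,140),.012).round(4),onz(g,*S(648,208),.012).round(4))
print('patch',onz(f,*C(272.5,373.5),.01).round(4),onz(g,*S(557,322),.01).round(4))
print('grip top',onz(f,*C(274,510),.042).round(4),onz(g,*S(455,380),.042).round(4))
```

```text
top carrier rect [0.4773 0.0186] [0.0635 0.1734] 89.92192840576172
[[ 37  37  35  31  23  23  32  37  38]
 [ 37  36  32  30  30  29  28  30  36]
 [ 34  30  28  39  56  48  27  22  32]
 [ 25  22  28  58 100  85  37  19  27]
 [ 21  19  31  70 112  92  42  22  27]
 [ 31  27  30  47  63  53  30  24  33]
 [ 37  35  30  27  26  22  21  29  37]
 [ 39  38  34  28  19  19  28  36  38]
 [ 39  39  37  33  25  25  34  39  39]]
scene carrier rect [0.4779 0.0175] [0.1741 0.0628] 0.47968676686286926
[[ 44  56  64  69  68  64  59  47  41]
 [ 44  37  45  59  59  50  46  48  52]
 [ 46  29  40  71  74  50  38  49  65]
 [ 47  29  53  98 102  62  34  47  69]
 [ 46  31  54  93  91  58  34  48  68]
 [ 40  31  42  59  55  42  36  49  64]
 [ 36  38  45  51  47  44  46  46  51]
 [ 45  55  63  66  63  62  60  50  44]
 [ 61  70  74  75  74  73  70  61  53]]
bl [0.8024 0.2086 0.012 ]
br [0.8227 0.0535 0.012 ]
lto [0.6554 0.1911 0.012 ]
lti [0.6585 0.1712 0.012 ]
rti [0.6716 0.0577 0.012 ]
rto [0.6739 0.0369 0.012 ]
knob [0.6688 0.1145 0.14  ] [0.6702 0.1132 0.14  ] (array([0.6697, 0.114 , 0.1395]), np.float64(0.0018))
pin [0.6721 0.114  0.022 ]
scene toes [0.6569 0.1871 0.012 ] [0.6756 0.0526 0.012 ]
patch [0.5315 0.0191 0.01  ] [0.5327 0.0181 0.01  ]
grip top [0.4204 0.0176 0.042 ] [0.4205 0.0147 0.042 ]
```

Pin is about (0.670, 0.114) with stand yaw ≈ 0.12 rad. The carrier's grip is about (0.4226, 0.0178) with yaw ≈ 0. The knob triangulates to z = 0.1395 and the carrier rectangle to 173×63 mm, so both match the given sizes. Moving above the grip.

```bash
python3 -m crank '[{"turn":-0.168},{"turn":-0.168},{"dx":-0.3,"dy":-0.7},{"dx":-0.3,"dy":-0.7},{"dx":-0.3,"dy":-0.7},{"dx":-0.3,"dy":-0.7},{"dx":-0.3,"dy":-0.7},{"dx":-0.3,"dy":-0.7},{"dx":-0.3,"dy":-0.7},{"dx":-0.3,"dy":-0.7}]' 0 30
cat > goal.py <<'E'
from h import *
import sys
s=readout.observe();T=rot(s['tcp_rot']);g=np.array([float(v) for v in sys.argv[1:4]])
a=np.degrees(np.arctan2(-T[1,0],-T[0,0]))  # carrier-like yaw: tool -x
print('t',s['time'],'tcp',s['eef_pos'].round(4),'yaw',a.round(2),'tilt',T[:,2].round(3),'F',s['contact_force'].round(1),'open',round(s['opening'],4),s['gripper_force'])
print('units dx,dy,dz',(T.T@(g-s['eef_pos'])/.06).round(3))
E
python3 goal.py 0.4226 0.0178 0.10
```

```text
t 0.15 tcp [0.1892 0.5424 0.2304] yaw -19.24 tilt [-0.001 -0.002 -1.   ] F [-0.3 -0.3 -0.2] open 0.0858 0.0
units dx,dy,dz [-6.554 -6.969  2.184]validation failed for argument at $[0]...
```

```bash
python3 -m crank '[{"dx":0,"dy":0,"dz":0,"turn":-0.168},{"dx":0,"dy":0,"dz":0,"turn":-0.168},{"dx":-0.3,"dy":-0.7,"dz":0,"turn":0},{"dx":-0.3,"dy":-0.7,"dz":0,"turn":0},{"dx":-0.3,"dy":-0.7,"dz":0,"turn":0},{"dx":-0.3,"dy":-0.7,"dz":0,"turn":0},{"dx":-0.3,"dy":-0.7,"dz":0,"turn":0},{"dx":-0.3,"dy":-0.7,"dz":0,"turn":0},{"dx":-0.3,"dy":-0.7,"dz":0,"turn":0},{"dx":-0.3,"dy":-0.7,"dz":0,"turn":0}]' 0 30
python3 goal.py 0.4226 0.0178 0.10
```

```text
time: 1.4
eef_pos: [0.3337, 0.2055, 0.2311]
tcp_rot: [0.0, -0.0, 1.0, -0.0]
contact_force: [0.6, -0.0, -0.2]
opening: 0.0428
gripper_force: 0.0
t 1.4 tcp [0.3337 0.2055 0.2311] yaw 0.03 tilt [ 0. -0. -1.] F [ 0.6 -0.  -0.2] open 0.0428 0.0
units dx,dy,dz [-1.479 -3.129  2.186]
```

```bash
python3 -m crank '[{"dx":-0.296,"dy":-0.626,"dz":0,"turn":0},{"dx":-0.296,"dy":-0.626,"dz":0,"turn":0},{"dx":-0.296,"dy":-0.626,"dz":0,"turn":0},{"dx":-0.296,"dy":-0.626,"dz":0,"turn":0},{"dx":-0.296,"dy":-0.626,"dz":0,"turn":0},{"dx":0,"dy":0,"dz":0.7,"turn":0},{"dx":0,"dy":0,"dz":0.7,"turn":0},{"dx":0,"dy":0,"dz":0.7,"turn":0},{"dx":0,"dy":0,"dz":0,"turn":0},{"dx":0,"dy":0,"dz":0,"turn":0}]' 0 30
python3 goal.py 0.4226 0.0178 0.016
python3 - <<'E'
from h import *
f=optics.grab_frame('wrist');cv2.imwrite('pics/w1.png',f['pixels'])
print(proj(f,[.4226,.0178,.042]),proj(f,[.532,.0185,.01]))
E
```

```text
time: 2.65
eef_pos: [0.4234, 0.019, 0.1065]
tcp_rot: [0.001, -0.0, 1.0, -0.0]
contact_force: [0.3, -0.3, -1.0]
opening: 0.0426
gripper_force: 0.0
t 2.65 tcp [0.4234 0.019  0.1065] yaw 0.02 tilt [ 0.002 -0.    -1.   ] F [ 0.3 -0.3 -1. ] open 0.0426 0.0
units dx,dy,dz [ 0.016 -0.02   1.508]
[320.33979241 212.6749296 ] [321.53426821 310.5863406 ]
```

View pics/w1.png

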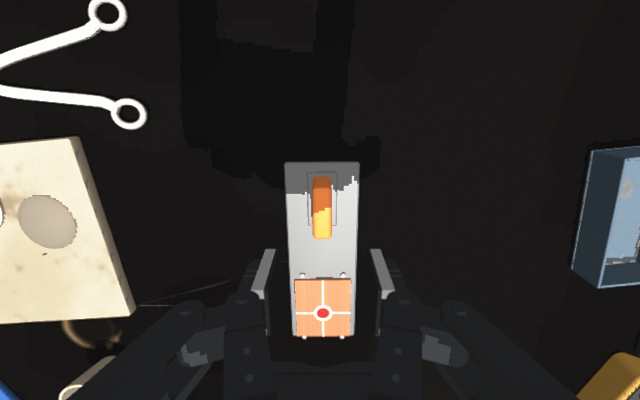

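The wrist view shows the grip (~(322,210)) centred between the fingers and the patch at (323,313), within 3 px of prediction. Descending and gripping.

```bash
python3 -m crank '[{"dx":0.01,"dy":-0.02,"dz":0.3,"turn":0},{"dx":0,"dy":0,"dz":0.3,"turn":0},{"dx":0,"dy":0,"dz":0.3,"turn":0},{"dx":0,"dy":0,"dz":0.3,"turn":0},{"dx":0,"dy":0,"dz":0.15,"turn":0},{"dx":0,"dy":0,"dz":0.12,"turn":0},{"dx":0,"dy":0,"dz":0,"turn":0},{"dx":0,"dy":0,"dz":0,"turn":0},{"dx":0,"dy":0,"dz":0,"turn":0},{"dx":0,"dy":0,"dz":0,"turn":0}]' 0 30
python3 goal.py 0.4226 0.0178 0.016
```

```text
time: 3.95
eef_pos: [0.422, 0.0179, 0.0173]
tcp_rot: [0.0, -0.0, 1.0, -0.0]
contact_force: [0.0, -0.4, -0.5]
opening: 0.0429
gripper_force: 0.0
t 3.95 tcp [0.422  0.0179 0.0173] yaw 0.01 tilt [ 0.001 -0.    -1.   ] F [ 0.  -0.4 -0.5] open 0.0429 0.0
units dx,dy,dz [-0.01  -0.002  0.022]
```

```bash
python3 -m crank '[{"dx":0,"dy":0,"dz":0,"turn":0},{"dx":0,"dy":0,"dz":0,"turn":0},{"dx":0,"dy":0,"dz":0,"turn":0},{"dx":0,"dy":0,"dz":0,"turn":0},{"dx":0,"dy":0,"dz":0,"turn":0},{"dx":0,"dy":0,"dz":0,"turn":0},{"dx":0,"dy":0,"dz":0,"turn":0},{"dx":0,"dy":0,"dz":0,"turn":0},{"dx":0,"dy":0,"dz":0,"turn":0},{"dx":0,"dy":0,"dz":0,"turn":0}]' -1 30
python3 goal.py 0.4608 0.1008 0.016
python3 - <<'E'
from h import *
import pickle
f=optics.grab_frame('top');g=optics.grab_frame('scene');pickle.dump((f,g),open('f1.pkl','wb'))
for n,fr in(('top',f),('scene',g)):
    h=cv2.cvtColor(fr['pixels'],cv2.COLOR_BGR2HSV)
    p=fr['pixels'].astype(int);m=((p[...,2]-p[...,1]>(45 if n=='top' else 80))&(p[...,2]>150)).astype(np.uint8)
    k,l,st,ce=cv2.connectedComponentsWithStats(m)
    for i in range(1,k):
        P=onz(fr,*ce[i],.01)
        if np.hypot(*(P[:2]-[.532,.0185]))<.03: print(n,st[i,4],P.round(4))
E
```

```text
time: 5.2
eef_pos: [0.4219, 0.0181, 0.0172]
tcp_rot: [0.0, -0.0, 1.0, 0.0]
contact_force: [-1.1, 2.8, 4.9]
opening: 0.0136
gripper_force: 30.3
t 5.2 tcp [0.4219 0.0181 0.0172] yaw 0.01 tilt [ 0.  0. -1.] F [-1.1  2.8  4.9] open 0.0136 30.316687524318695
units dx,dy,dz [-0.648  1.379  0.021]
top 6 [0.5317 0.017  0.01  ]
scene 6 [0.5561 0.0305 0.01  ]
scene 1 [0.5465 0.0315 0.01  ]
scene 6 [0.5559 0.0053 0.01  ]
scene 18 [0.5085 0.0304 0.01  ]
scene 4 [0.532  0.0181 0.01  ]
scene 3 [ 0.5161 -0.005   0.01  ]
```

```bash
python3 -m crank '[{"dx":-0.08,"dy":0.2,"dz":0,"turn":0},{"dx":-0.12,"dy":0.2,"dz":0,"turn":0},{"dx":-0.12,"dy":0.2,"dz":0,"turn":0},{"dx":-0.12,"dy":0.2,"dz":0,"turn":0},{"dx":-0.12,"dy":0.2,"dz":0,"turn":0},{"dx":-0.1,"dy":0.18,"dz":0,"turn":0},{"dx":0,"dy":0,"dz":0,"turn":-0.04},{"dx":0,"dy":0,"dz":0,"turn":-0.04},{"dx":0,"dy":0,"dz":0,"turn":-0.04},{"dx":0,"dy":0,"dz":0,"turn":0}]' -1 60
python3 goal.py 0.5608 0.1008 0.0172
python3 - <<'E'
from h import *
f=optics.grab_frame('top');g=optics.grab_frame('scene')
for i,(fr,c) in enumerate(((f,(285,200)),(g,(285,185)))):
    a=fr['pixels'][c[1]-75:c[1]+75,c[0]-50:c[0]+50]
    A=cv2.resize(a,None,fx=4,fy=4,interpolation=cv2.INTER_CUBIC)
    B=A if i==0 else np.hstack([B,A])
cv2.imwrite('pics/c2.png',B)
E
```

```text
time: 6.55
eef_pos: [0.4625, 0.0881, 0.0173]
tcp_rot: [0.001, -0.06, 0.998, -0.001]
contact_force: [2.6, -2.0, 3.0]
opening: 0.0128
gripper_force: 59.2
t 6.55 tcp [0.4625 0.0881 0.0173] yaw 6.88 tilt [ 0.002 -0.001 -1.   ] F [ 2.6 -2.   3. ] open 0.0128 59.239599108695984
units dx,dy,dz [-1.652  0.013  0.006]
```

View pics/c2.png

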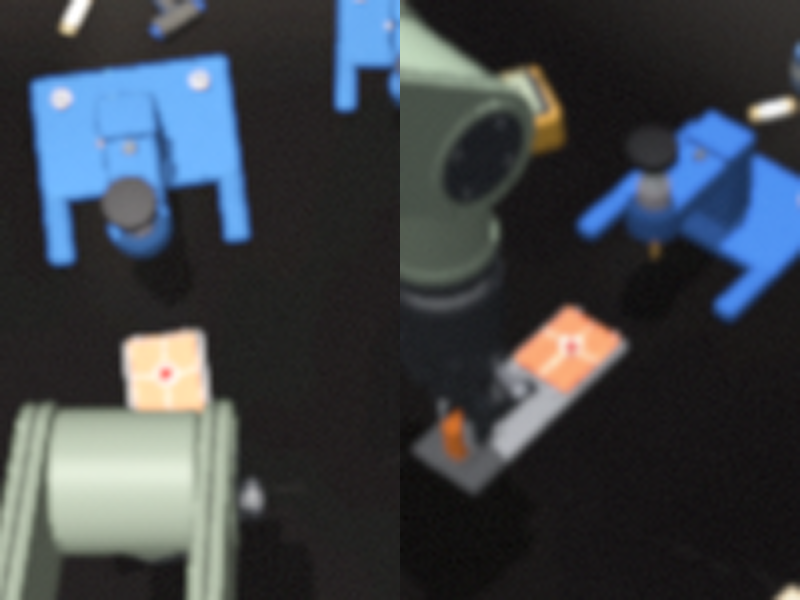

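The patch is visible at top px (275.9,217.9) and scene px (277.4,196.4), and the coupon now points straight at the stand's opening. Checking the patch position before the final slide.

Run:
```python
from h import *
f=optics.grab_frame('top');g=optics.grab_frame('scene')
print(onz(f,275.9,217.9,.01),onz(g,277.4,196.4,.01),'tcp-pred .5717 .1013')
u=(235+(655-400)/4-.37,110+252/4-.37); print('pin end',onz(g,*u,.022), 'knob',onz(g,235+(652-400)/4-.37,110+145/4-.37,.14),onz(f,235+130/4-.37,125+203/4-.37,.14))
```

```text
[0.57109772 0.10186665 0.01      ] [0.5712106  0.09958471 0.01      ] tcp-pred .5717 .1013
pin end [0.67431984 0.11659828 0.022     ] knob [0.67094236 0.11377225 0.14      ] [0.66934969 0.11389967 0.14      ]
```

```bash
python3 -m crank '[{"dx":-0.1,"dy":0,"dz":0,"turn":0},{"dx":-0.2,"dy":0,"dz":0,"turn":0},{"dx":-0.2,"dy":0,"dz":0,"turn":0},{"dx":-0.2,"dy":0,"dz":0,"turn":0},{"dx":-0.2,"dy":0,"dz":0,"turn":0},{"dx":-0.2,"dy":0,"dz":0,"turn":0},{"dx":-0.2,"dy":0.01,"dz":0,"turn":0},{"dx":-0.1,"dy":0,"dz":0,"turn":0},{"dx":-0.05,"dy":0,"dz":0,"turn":0},{"dx":0,"dy":0,"dz":0,"turn":0}]' -1 60
python3 goal.py 0.5608 0.1008 0.0172
```

```text
time: 8.0
eef_pos: [0.5417, 0.0999, 0.0171]
tcp_rot: [-0.007, -0.06, 0.998, 0.0]
contact_force: [-13.5, -2.1, 19.6]
opening: 0.0127
gripper_force: 62.1
t 8.0 tcp [0.5417 0.0999 0.0171] yaw 6.93 tilt [-0.014 -0.001 -1.   ] F [-13.5  -2.1  19.6] open 0.0127 62.11069464683533
units dx,dy,dz [-0.317 -0.023 -0.006]
```

```bash
python3 goal.py 0.5608 0.1008 0.0172
python3 - <<'E'
from h import *
s=readout.observe();print(s['qpos'].round(3),s['moment'].round(2))
f=optics.grab_frame('top');g=optics.grab_frame('scene')
for i,(fr,c) in enumerate(((f,(285,190)),(g,(285,175)))):
    a=fr['pixels'][c[1]-75:c[1]+75,c[0]-50:c[0]+50]
    A=cv2.resize(a,None,fx=4,fy=4,interpolation=cv2.INTER_CUBIC)
    B=A if i==0 else np.hstack([B,A])
cv2.imwrite('pics/c3.png',B)
E
```

```text
t 8.0 tcp [0.5417 0.0999 0.0171] yaw 6.93 tilt [-0.014 -0.001 -1.   ] F [-13.5  -2.1  19.6] open 0.0127 62.11069464683533
units dx,dy,dz [-0.317 -0.023 -0.006]
[ 2.500e-02  4.350e-01  1.743e+00 -1.000e-03  9.780e-01 -1.666e+00] [-0.4   2.12 -0.03]
```

View pics/c3.png

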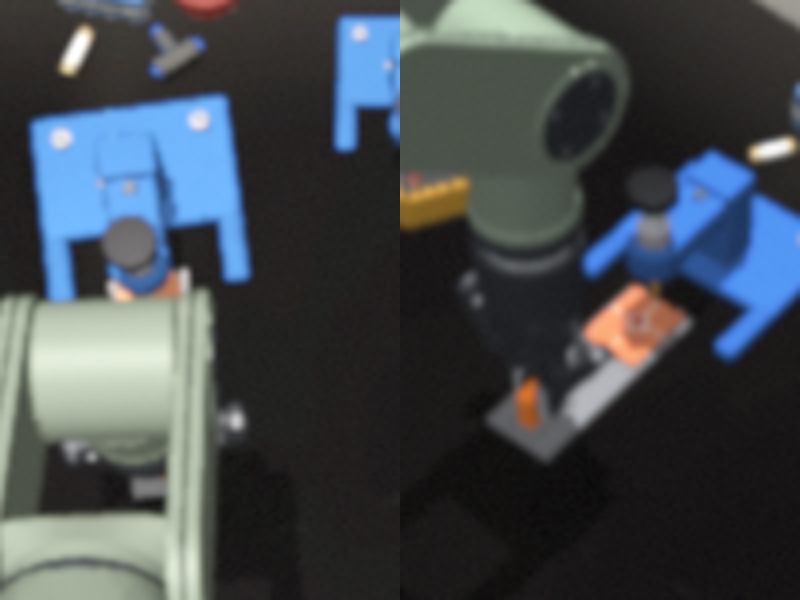

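In the scene view the carrier is partly in, with the pin end at ~px (299,182) and the patch just short of it. Nothing touches the stand. The forces look like the carrier being pressed down on the table (20 N), which raises friction. I'll ease up slightly and let it settle.

```bash
python3 -m crank '[{"dx":0,"dy":0,"dz":-0.01,"turn":0},{"dx":0,"dy":0,"dz":-0.01,"turn":0},{"dx":0,"dy":0,"dz":0,"turn":0},{"dx":0,"dy":0,"dz":0,"turn":0},{"dx":0,"dy":0,"dz":0,"turn":0},{"dx":0,"dy":0,"dz":0,"turn":0},{"dx":0,"dy":0,"dz":0,"turn":0},{"dx":0,"dy":0,"dz":0,"turn":0},{"dx":0,"dy":0,"dz":0,"turn":0},{"dx":0,"dy":0,"dz":0,"turn":0}]' -1 60
python3 goal.py 0.5608 0.1008 0.0172
```

```text
time: 9.35
eef_pos: [0.5432, 0.1, 0.0171]
tcp_rot: [-0.005, -0.06, 0.998, 0.0]
contact_force: [-5.9, 0.9, 7.6]
opening: 0.0128
gripper_force: 60.5
t 9.35 tcp [0.5432 0.1    0.0171] yaw 6.9 tilt [-0.01 -0.   -1.  ] F [-5.9  0.9  7.6] open 0.0128 60.45343995094299
units dx,dy,dz [-0.293 -0.022 -0.005]
```

```bash
python3 -m crank '[{"dx":0,"dy":0,"dz":-0.015,"turn":0},{"dx":-0.04,"dy":0,"dz":0,"turn":0},{"dx":-0.04,"dy":0,"dz":0,"turn":0},{"dx":-0.04,"dy":0,"dz":0,"turn":0},{"dx":0,"dy":0,"dz":0,"turn":0},{"dx":0,"dy":0,"dz":0,"turn":0},{"dx":0,"dy":0,"dz":0,"turn":0},{"dx":0,"dy":0,"dz":0,"turn":0},{"dx":0,"dy":0,"dz":0,"turn":0},{"dx":0,"dy":0,"dz":0,"turn":0}]' -1 60
python3 goal.py 0.5608 0.1008 0.0172
```

```text
time: 10.6
eef_pos: [0.5548, 0.1006, 0.0192]
tcp_rot: [0.0, -0.06, 0.998, -0.0]
contact_force: [-0.1, -0.1, -3.8]
opening: 0.013
gripper_force: 58.8
t 10.6 tcp [0.5548 0.1006 0.0192] yaw 6.89 tilt [ 0. -0. -1.] F [-0.1 -0.1 -3.8] open 0.013 58.83531868457794
units dx,dy,dz [-0.099 -0.009  0.033]
```

```bash
python3 -m crank '[{"dx":0,"dy":0,"dz":0.01,"turn":0},{"dx":0,"dy":0,"dz":0.01,"turn":0},{"dx":-0.03,"dy":0,"dz":0,"turn":0},{"dx":-0.03,"dy":0,"dz":0,"turn":0},{"dx":-0.03,"dy":0,"dz":0,"turn":0},{"dx":0,"dy":0,"dz":0,"turn":0},{"dx":0,"dy":0,"dz":0,"turn":0},{"dx":0,"dy":0,"dz":0,"turn":0},{"dx":0,"dy":0,"dz":0,"turn":0},{"dx":0,"dy":0,"dz":0,"turn":0}]' -1 60
python3 goal.py 0.5608 0.1008 0.0172
python3 - <<'E'
from h import *
import pickle
f=optics.grab_frame('top');g=optics.grab_frame('scene');pickle.dump((f,g),open('f4.pkl','wb'))
a=f['pixels'][140:240,240:340];b=g['pixels'][155:205,270:330]
B=np.hstack([cv2.resize(a[:,:60],None,fx=5,fy=5,interpolation=cv2.INTER_CUBIC),cv2.resize(b,(500,500*50//60),interpolation=cv2.INTER_CUBIC)[:500] if 0 else np.pad(cv2.resize(b,None,fx=8,fy=8,interpolation=cv2.INTER_CUBIC),((0,100),(0,0),(0,0)))])
cv2.imwrite('pics/c4.png',B)
E
```

```text
time: 11.85
eef_pos: [0.5602, 0.1013, 0.018]
tcp_rot: [-0.0, -0.06, 0.998, -0.0]
contact_force: [0.5, 0.2, -4.5]
opening: 0.0124
gripper_force: 58.8
t 11.85 tcp [0.5602 0.1013 0.018 ] yaw 6.89 tilt [-0. -0. -1.] F [ 0.5  0.2 -4.5] open 0.0124 58.8303279876709
units dx,dy,dz [-0.01  -0.009  0.013]
```

View pics/c4.png

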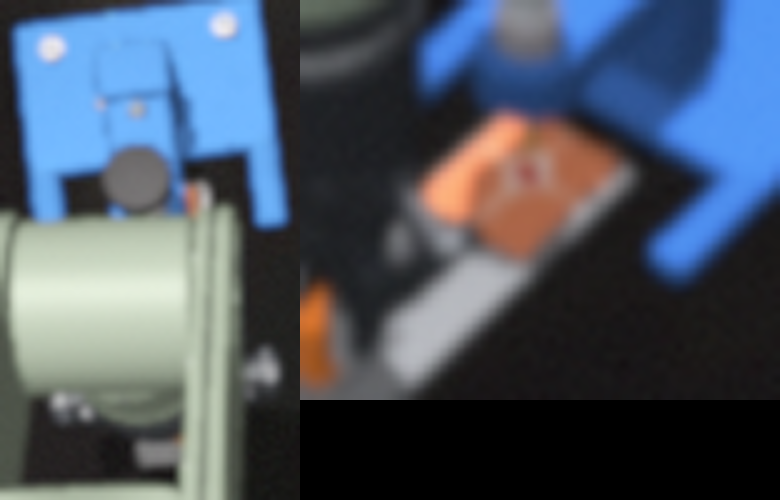

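```bash
python3 - <<'E'
from h import *
import pickle
f,g=pickle.load(open('f4.pkl','rb'))
print('patch scene',onz(g,298.06,176.4,.01),'expected',.5602+.1092,.1013+.0132)
print('knob top',onz(f,240+135/5-.4,140+177/5-.4,.14),'proj of pin target',proj(g,[.67,.114,.01]),proj(g,[.67,.114,.022]))
E
python3 -m crank '[{"dx":0,"dy":-0.01,"dz":0.01,"turn":0},{"dx":0,"dy":0,"dz":0.01,"turn":0},{"dx":0,"dy":0,"dz":0,"turn":0},{"dx":0,"dy":0,"dz":0,"turn":0},{"dx":0,"dy":0,"dz":0,"turn":0},{"dx":0,"dy":0,"dz":0,"turn":0},{"dx":0,"dy":0,"dz":0,"turn":0},{"dx":0,"dy":0,"dz":0,"turn":0},{"dx":0,"dy":0,"dz":0,"turn":0},{"dx":0,"dy":0,"dz":0,"turn":0}]' -1 60
python3 goal.py 0.5608 0.1008 0.0172
```

```text
patch scene [0.67023186 0.11402259 0.01      ] expected 0.6694 0.1145
knob top [0.67045142 0.11537518 0.14      ] proj of pin target [298.01078283 176.44326236] [297.95259145 173.81089519]
time: 13.2
eef_pos: [0.5605, 0.1007, 0.0172]
tcp_rot: [0.0, -0.06, 0.998, -0.0]
contact_force: [-1.5, 0.7, 5.1]
opening: 0.0132
gripper_force: 60.2
t 13.2 tcp [0.5605 0.1007 0.0172] yaw 6.89 tilt [ 0. -0. -1.] F [-1.5  0.7  5.1] open 0.0132 60.240222215652466
units dx,dy,dz [-0.005  0.001  0.   ]
```

The patch is measured at (0.6702, 0.1140), against a pin position of (0.670, 0.114). The carrier is down and at rest, so I'm releasing and rising.

```bash
python3 -m crank '[{"dx":0,"dy":0,"dz":0,"turn":0},{"dx":0,"dy":0,"dz":0,"turn":0},{"dx":0,"dy":0,"dz":0,"turn":0},{"dx":0,"dy":0,"dz":0,"turn":0},{"dx":0,"dy":0,"dz":0,"turn":0},{"dx":0,"dy":0,"dz":0,"turn":0},{"dx":0,"dy":0,"dz":-0.2,"turn":0},{"dx":0,"dy":0,"dz":-0.4,"turn":0},{"dx":0,"dy":0,"dz":-0.6,"turn":0},{"dx":0,"dy":0,"dz":-0.6,"turn":0}]' -0.1 60
python3 -m crank '[{"dx":0,"dy":0,"dz":-0.6,"turn":0},{"dx":0,"dy":0,"dz":-0.6,"turn":0},{"dx":0,"dy":0,"dz":-0.4,"turn":0},{"dx":0.6,"dy":0,"dz":0,"turn":0},{"dx":0.6,"dy":0,"dz":0,"turn":0},{"dx":0.6,"dy":0,"dz":0,"turn":0},{"dx":0.6,"dy":0,"dz":0,"turn":0},{"dx":0,"dy":0,"dz":0,"turn":0},{"dx":0,"dy":0,"dz":0,"turn":0},{"dx":0,"dy":0,"dz":0,"turn":0}]' -1 60
python3 goal.py 0.67 0.114 0.16
python3 - <<'E'
from h import *
import pickle
f=optics.grab_frame('top');g=optics.grab_frame('scene');pickle.dump((f,g),open('f5.pkl','wb'))
a=f['pixels'][140:240,240:300];b=g['pixels'][135:210,260:320]
B=np.hstack([cv2.resize(a,(360,600),interpolation=cv2.INTER_CUBIC),cv2.resize(b,(440,550),interpolation=cv2.INTER_CUBIC)[:500] if 0 else np.pad(cv2.resize(b,(432,540),interpolation=cv2.INTER_CUBIC),((0,60),(0,0),(0,0)))])
cv2.imwrite('pics/c5.png',B)
E
```

```text
time: 14.45
eef_pos: [0.5603, 0.1007, 0.1266]
tcp_rot: [0.0, -0.06, 0.998, -0.0]
contact_force: [0.9, -0.0, 0.2]
opening: 0.0382
gripper_force: 0.0
time: 15.7
eef_pos: [0.4184, 0.0834, 0.2214]
tcp_rot: [0.001, -0.06, 0.998, -0.0]
contact_force: [-0.1, -0.1, 0.2]
opening: -0.0001
gripper_force: 0.0
t 15.7 tcp [0.4184 0.0834 0.2214] yaw 6.88 tilt [ 0.001  0.    -1.   ] F [-0.1 -0.1  0.2] open -0.0001 0.0
units dx,dy,dz [-4.222e+00  3.000e-03  1.029e+00]
```

View pics/c5.png

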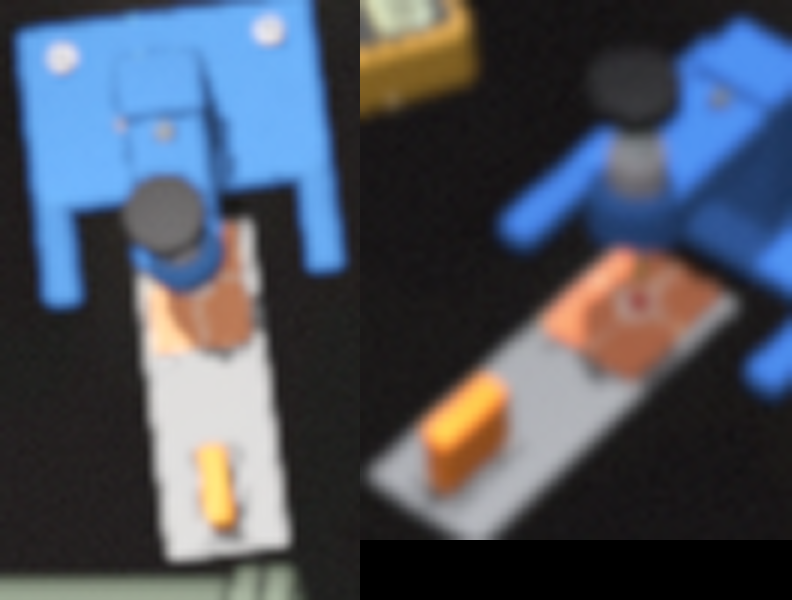

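The carrier is flat with its patch at scene px (297.9,176.4). The pin's foot point projects to (298.0,176.4), so it is aligned to about 1 mm. The knob is still up. Moving above the knob with shut fingers.

```bash
python3 -m crank '[{"dx":-0.5,"dy":0,"dz":0,"turn":0},{"dx":-0.6,"dy":0,"dz":0,"turn":0},{"dx":-0.6,"dy":0,"dz":0,"turn":0},{"dx":-0.6,"dy":0,"dz":0,"turn":0},{"dx":-0.6,"dy":0,"dz":0,"turn":0},{"dx":-0.6,"dy":0,"dz":0,"turn":0},{"dx":-0.4,"dy":0,"dz":0,"turn":0},{"dx":-0.3,"dy":0,"dz":0,"turn":0},{"dx":0,"dy":0,"dz":0,"turn":0},{"dx":0,"dy":0,"dz":0,"turn":0}]' -1 60
python3 goal.py 0.67 0.114 0.145
python3 - <<'E'
from h import *
import pickle
f,g=pickle.load(open('f5.pkl','rb'))
print('grip top',onz(f,275.1,216.3,.042),'patch',onz(g,297.9,176.4,.01))
E
```

```text
time: 17.05
eef_pos: [0.667, 0.1136, 0.2201]
tcp_rot: [-0.001, -0.06, 0.998, 0.0]
contact_force: [-0.2, -1.0, 0.5]
opening: 0.0001
gripper_force: 0.0
t 17.05 tcp [0.667  0.1136 0.2201] yaw 6.89 tilt [-0.002 -0.    -1.   ] F [-0.2 -1.   0.5] open 0.0001 0.0
units dx,dy,dz [-0.052  0.     1.251]
grip top [0.57079191 0.10106424 0.042     ] patch [0.66988149 0.11436774 0.01      ]
```

```bash
python3 -m crank '[{"dx":-0.03,"dy":0,"dz":0.2,"turn":0},{"dx":0,"dy":0,"dz":0.3,"turn":0},{"dx":0,"dy":0,"dz":0.3,"turn":0},{"dx":0,"dy":0,"dz":0.2,"turn":0},{"dx":0,"dy":0,"dz":0.1,"turn":0},{"dx":0,"dy":0,"dz":0.08,"turn":0},{"dx":0,"dy":0,"dz":0,"turn":0},{"dx":0,"dy":0,"dz":0,"turn":0},{"dx":0,"dy":0,"dz":0,"turn":0},{"dx":0,"dy":0,"dz":0,"turn":0}]' -1 60
python3 goal.py 0.67 0.114 0.136
```

```text
time: 18.3
eef_pos: [0.6695, 0.1139, 0.1504]
tcp_rot: [0.0, -0.06, 0.998, -0.0]
contact_force: [0.7, 0.8, 0.1]
opening: -0.0
gripper_force: 0.0
t 18.3 tcp [0.6695 0.1139 0.1504] yaw 6.89 tilt [ 0.001  0.    -1.   ] F [0.7 0.8 0.1] open -0.0 0.0
units dx,dy,dz [-0.009  0.001  0.24 ]
```

```bash
python3 -m crank '[{"dx":0,"dy":0,"dz":0.06,"turn":0},{"dx":0,"dy":0,"dz":0.06,"turn":0},{"dx":0,"dy":0,"dz":0.06,"turn":0},{"dx":0,"dy":0,"dz":0.05,"turn":0},{"dx":0,"dy":0,"dz":0.04,"turn":0},{"dx":0,"dy":0,"dz":0,"turn":0},{"dx":0,"dy":0,"dz":0,"turn":0},{"dx":0,"dy":0,"dz":0,"turn":0},{"dx":0,"dy":0,"dz":0,"turn":0},{"dx":0,"dy":0,"dz":0,"turn":0}]' -1 60
python3 goal.py 0.67 0.114 0.122
```

```text
time: 19.55
eef_pos: [0.6692, 0.1138, 0.1338]
tcp_rot: [-0.0, -0.06, 0.998, 0.0]
contact_force: [-2.4, 0.4, 2.2]
opening: -0.0002
gripper_force: 1.2
t 19.55 tcp [0.6692 0.1138 0.1338] yaw 6.89 tilt [-0.  0. -1.] F [-2.4  0.4  2.2] open -0.0002 1.153353564441204
units dx,dy,dz [-0.014  0.001  0.197]
```

```bash
python3 -m crank '[{"dx":0,"dy":0,"dz":0.04,"turn":0},{"dx":0,"dy":0,"dz":0.04,"turn":0},{"dx":0,"dy":0,"dz":0.04,"turn":0},{"dx":0,"dy":0,"dz":0.04,"turn":0},{"dx":0,"dy":0,"dz":0.02,"turn":0},{"dx":0,"dy":0,"dz":0,"turn":0},{"dx":0,"dy":0,"dz":0,"turn":0},{"dx":0,"dy":0,"dz":0,"turn":0},{"dx":0,"dy":0,"dz":0,"turn":0},{"dx":0,"dy":0,"dz":0,"turn":0}]' -1 60
python3 goal.py 0.67 0.114 0.122
python3 - <<'E'
from h import *
g=optics.grab_frame('scene')
cv2.imwrite('pics/c6.png',cv2.resize(g['pixels'][140:200,265:335],None,fx=9,fy=9,interpolation=cv2.INTER_CUBIC))
E
```

```text
time: 20.8
eef_pos: [0.6696, 0.1139, 0.1243]
tcp_rot: [0.0, -0.06, 0.998, -0.0]
contact_force: [-3.9, -1.1, 7.9]
opening: -0.0
gripper_force: 3.8
t 20.8 tcp [0.6696 0.1139 0.1243] yaw 6.89 tilt [ 0.001 -0.    -1.   ] F [-3.9 -1.1  7.9] open -0.0 3.781227171421051
units dx,dy,dz [-0.007  0.001  0.038]
```

View pics/c6.png

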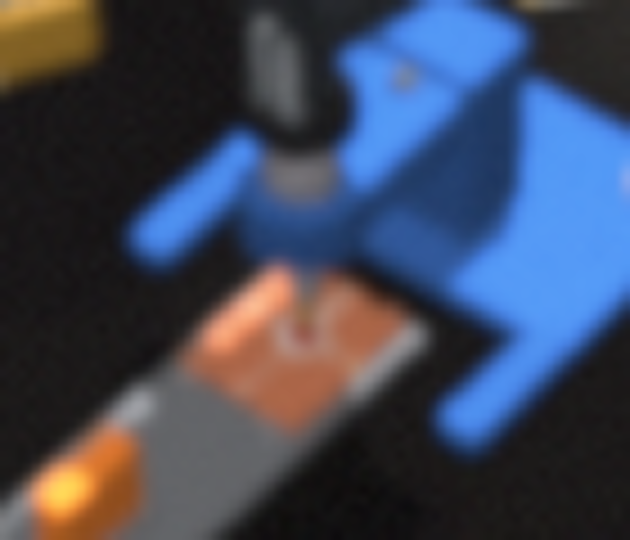

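The picture shows the pin standing in the red patch's ring at (303,325) in the crop. Travel is about 15.7 mm by TCP height and 7.9 N agrees with the springs. Pressing 2.2 mm further and holding.

```bash
python3 -m crank '[{"dx":0,"dy":0,"dz":0.02,"turn":0},{"dx":0,"dy":0,"dz":0.018,"turn":0},{"dx":0,"dy":0,"dz":0,"turn":0},{"dx":0,"dy":0,"dz":0,"turn":0},{"dx":0,"dy":0,"dz":0,"turn":0},{"dx":0,"dy":0,"dz":0,"turn":0},{"dx":0,"dy":0,"dz":0,"turn":0},{"dx":0,"dy":0,"dz":0,"turn":0},{"dx":0,"dy":0,"dz":0,"turn":0},{"dx":0,"dy":0,"dz":0,"turn":0}]' -1 60
python3 -m crank '[{"dx":0,"dy":0,"dz":0,"turn":0},{"dx":0,"dy":0,"dz":0,"turn":0},{"dx":0,"dy":0,"dz":0,"turn":0},{"dx":0,"dy":0,"dz":0,"turn":0},{"dx":0,"dy":0,"dz":0,"turn":0},{"dx":0,"dy":0,"dz":0,"turn":0},{"dx":0,"dy":0,"dz":0,"turn":0},{"dx":0,"dy":0,"dz":0,"turn":0},{"dx":0,"dy":0,"dz":0,"turn":0},{"dx":0,"dy":0,"dz":0,"turn":0}]' -1 60
```

```text
time: 22.1
eef_pos: [0.6696, 0.1139, 0.1223]
tcp_rot: [0.0, -0.06, 0.998, -0.0]
contact_force: [-4.0, -0.3, 7.8]
opening: 0.0001
gripper_force: 4.5
time: 23.35
eef_pos: [0.6696, 0.1139, 0.1223]
tcp_rot: [0.0, -0.06, 0.998, -0.0]
contact_force: [-5.2, -1.2, 10.3]
opening: 0.0001
gripper_force: 4.5
```

```bash
python3 -m crank '[{"dx":0,"dy":0,"dz":0,"turn":0},{"dx":0,"dy":0,"dz":0,"turn":0},{"dx":0,"dy":0,"dz":0,"turn":0},{"dx":0,"dy":0,"dz":0,"turn":0},{"dx":0,"dy":0,"dz":0,"turn":0},{"dx":0,"dy":0,"dz":0,"turn":0},{"dx":0,"dy":0,"dz":0,"turn":0},{"dx":0,"dy":0,"dz":0,"turn":0},{"dx":0,"dy":0,"dz":0,"turn":0},{"dx":0,"dy":0,"dz":0,"turn":0}]' -1 60
python3 -c "
from cell import manip
print(manip.hand_in())"
```

```text
time: 24.6
eef_pos: [0.6696, 0.1139, 0.1223]
tcp_rot: [0.0, -0.06, 0.998, -0.0]
contact_force: [-4.1, -0.3, 8.2]
opening: -0.0001
gripper_force: 4.5
the job is handed in; nothing more can be done
None
```

I handed the job in with the robot still holding the knob about 17.7 mm down (8–10 N) and the pin on the red patch; the hand-in gave no verdict, and the carrier hung about 1–2 mm off the worktop for a few seconds of the final slide before I set it down.

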